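# Set and lock the tortilla press

## Task

Turn the thickness dial of the tortilla press until its white pointer lines up with the red mark, and only then lock it: knock the yellow sprung pin fully down to its stop with the wooden masher, never with the gripper itself. Finish by standing the masher upright and free on the red bucket lid, beside the blue cup. Do not shift or tip anything else on the table, and leave the dial on its mark.

Things in the scene. Friction and masses are not known exactly. Their poses are not given: they have to be found in the camera images.
- press: Grey tortilla press, fixed. Origin: on the table under the centre of its control deck, a block 120 mm (x) by 220 mm (y) by 45 mm high at the front. Its x axis points back to the round plates (240 x 200 mm, x from 55 to 295 mm, 82 mm high, hinge lugs to 115 mm). Dial on the deck at (0, 62) mm, locking pin at (0, -62) mm.
- lever_end (a point): Front end of the press's lowered lever, a black handle 26 mm thick that overhangs the deck between dial and pin; from here it runs back along the press's x over the plates, its top 116 mm above the table. It does not move.
- dial (a joint): Angle of the black thickness dial about the vertical, rad, growing anticlockwise seen from above; at 0 its pointer points along the press's x. Range -1.7 to 1.2; it stays where left (friction 0.08 N m).
- dial_grip (a point): Point on the dial's axis, 80 mm above the table, in the dial's bar grip: an upright bar 60 mm long (along this point's x, the pointer's direction), 14 mm thick, from 65 to 95 mm above the table, standing on the dial's disc of 68 mm diameter (49 to 65 mm).
- dial_pointer (a point): Tip of the dial's white pointer, 42 mm from the dial's axis, 55 mm above the table.
- index_mark (a point): Centre of the red mark on the fixed dark index plate (100 mm diameter) round the dial, 42 mm from the dial's axis, 49 mm above the table. The mark lies 0.4 to 1.5 rad anticlockwise of the pointer at the start.
- lock_pin (a joint): How far the yellow-capped sprung locking pin has been driven down, m: 0 up, 0.022 at its stop. It takes about 10 to 13 N to move; friction holds it where it is left. It starts at 0 to 0.005.
- pin_top (a point): Centre of the top of the pin's yellow cap (29 mm diameter). With the pin up it is 82 mm above the table, at the stop 60 mm, which is 3 mm above the steel collar (about 49 mm across) round it.
- masher: Wooden masher standing upright on its flat round head, 200 mm tall, 0.2 to 0.4 kg; origin: centre of the head's flat underside, z up the handle. Head 60 mm in diameter to 55 mm up, tapering to the handle at 85 mm; handle 28 mm in diameter from 85 to 200 mm. Stands on the turntable at the start.
- lid: Red plastic bucket lid lying loose on the table, disc 190 mm in diameter, 12 mm thick, flat on top; origin: centre of its underside.
- cup: Blue ceramic cup, 60 mm across the rim, 75 mm high, standing loose on the lid about 54 mm from its centre; origin: centre of its underside.
- turntable: Wooden turntable, 250 mm in diameter, its top 30 mm above the table; origin: on the table under its centre. It turns stiffly (0.25 N m). Masher, cruet, salt dish and mill stand on it at four places about 73 mm from the centre, 90 degrees apart.
- cruet: Green glass cruet on the turntable, 54 mm in diameter, 165 mm tall; origin: centre of its underside.
- salt_dish: White ceramic salt dish on the turntable, 76 mm across, 40 mm high; origin: centre of its underside.
- mill: Dark wooden pepper mill on the turntable, 52 mm in diameter, 180 mm tall; origin: centre of its underside.
- jar: Amber glass jar with green cap, 68 mm in diameter, 130 mm tall, on the table; origin: centre of its underside.
- squeeze: Yellow squeeze bottle with red cap, 52 mm in diameter, 170 mm tall, on the table; origin: centre of its underside.
- mortar: Grey stone mortar, 124 mm across, 90 mm high, on the table; origin: centre of its underside.
Not all that is in view belongs to the job. What is shaped like the masher but pink is not meant.

How it is judged:
By the outcome, as a careful person would: the job done as asked, in the order asked, and still so for the second after the job is handed in, with the robot touching nothing.
It also fails if it takes over 64 s, if anything falls off the work surface, if the arm or the gripper's body presses on something with over 40 N, if the wrist force passes 120 N, or if a joint passes its speed limit or range.

## Robot

A 6-joint arm with a two-finger parallel gripper is mounted at the origin on the work surface. World frame = base frame: x ahead of the robot, y to its left, z up, the work surface at z = 0. Lengths are in m, angles in rad, forces in N, time in s.
With the tool pointing down it reaches from about 0.325 to 0.85 m from the base axis. Payload 15.5 kg.
Tool frame: the origin (TCP) lies midway between the tips of the shut fingers; the grasp point (between the pads) lies 19 mm behind it; z points along the fingers, y is the line along which they close (so a half turn about z gives the same grasp; the last joint's range is limited). The gripper opens to 91 mm and grips with 3 to 60 N. Pads are 32 mm wide; open, the fingers measure 118 mm over their backs; the gripper's body (76 mm by 178 mm) begins 60 mm behind the grasp point.
Start: joints at [-1.339, 0.494, 1.345, -0, 1.302, -0.096], TCP at [0.201, -0.592, 0.214] pointing down, gripper open.
Joint ranges: [-2.91, 2.91], [-0.82, 2.16], [0.22, 2.67], [-1.22, 4.37], [0.12, 2.79], [-3.08, 3.08]. Speed limits (rad/s): [1.89, 1.89, 2.57, 3.01, 3.01, 3.01].

## Interface

Orientations are given as a 3x3 rotation matrix whose columns are the frame's x, y, z axes.
In Python, from rig import status, vision, close_job, finder gives the robot as it stands.
- The arm moves only by the shell command python3 -m pendant 'ROWS' [FORCE]. ROWS is JSON, a list of rows, each an object with "linear": the shift along the tool's x, y, z as a fraction of full scale, a list of three; "dr": the turn, a rotation vector about the tool's x, y, z as a fraction of full scale, a list of three; "fingers": the closure, from -1 (fully open) to 1 (shut). A call has 1 to 12 rows; each row is the pose to reach, as a shift and turn from the pose commanded when the call began, along the tool's axes at that moment, turning the shorter way round; what a row does not reach only later rows make up. Full scale, the value 1, is 0.12 m for a shift and pi rad for a turn. A row lasts 1/10 s, in which the tool goes at most 50 mm and 8.59 degrees, less where a joint would pass 70% of its speed; a pose out of reach is approached as far as the arm can. A call with a number of a shift or a turn outside -1 to 1 is refused whole. A call with a gripper value outside its range is refused whole. The fingers move at their own pace and stop on an object; FORCE is the grip in N (left out, the last holds). Time passes only in rows, so rows that repeat a pose let the fingers close. It gives the time, the measured TCP pose, the force, the opening and the grip force at its end, in the units of the state.
- status.state(): the state, without advancing time (a new reading comes with each control period).
- vision.get_image(name): name is "scene" or "top" or "wrist"; returns the picture (420x560x3 uint8, red, green, blue); there is no depth.
- vision.calibration(name): a dict with "vfov" (degrees; the focal length in pixels is half the picture's height over the tangent of half this angle, whatever the lens; pixels are square), "cx", "cy" (the principal point, pixels), "eye" and "rotation" of the camera in the world; the wrist camera has in their place "hand_eye" (4x4, takes a point from camera to tool coordinates, whose origin is the TCP and whose axes are the flange's). Camera axes: x right, y down, z forward; pixel columns grow to the right and rows downward; lengths in m; the calibration is good to about 2 mm. A picture is of the moment at which its call begins: read the wrist's pose just before it. calibration takes no time and is no camera call.
- close_job(): hands the job in; it is judged then, once.
Trained networks look in the newest picture that a camera, given by its name, has taken for a name from the list of things; names that differ only in an ending like _2 or _b are one class to them, and where a whole thing is asked for, a point or a joint stands for the part that bears it (a point fixed in the world has none). Each returns a list of dicts, best first, with "score" (0 to 1); they miss things now and then, are a little off and sometimes report something else, mostly with a low value. They report only what shows in the picture. A call takes as long as a camera call. They do not tell look-alikes from the thing itself.
- finder.trace(camera, target): "pixels" (420x560 bool, what is visible of it).
- finder.spot_point(camera, target): "centre" ([x, y, z] in m, in world coordinates, good to about 4 mm: a listed point, or the origin of a listed thing).
The state is a dict: "time": time; "qpos": joint angles; "qd": joint speeds; "effort": joint torques, N m; "tcp_pos": TCP position; "tool_rot": TCP orientation; "contact_force": force on the tool from outside, world axes, zero at the start; "torque": the same for the moment, N m; "opening": finger opening in m; "grip_force": force on a finger pad.
Only numpy, scipy, OpenCV 4.12 (cv2) and the standard library are available. Lean on these libraries where they do the work, as an engineer would, in place of code of your own. Each camera call takes 0.05 s, during which the arm holds its last target. There are 200 camera calls.

## Working session

There is one attempt and no reset: what is moved stays moved. The work goes in short steps, Python scripts to look and compute and a shell command to move; the robot and the scene stay as the last step left them, time stands still between calls to the robot, and variables do not carry over. Pictures are saved under pics/ and viewed, at most 10 in all, crops included, and the job is handed in when it is done.

```bash
ls; mkdir -p pics
python3 - <<'E'
from rig import status, vision, finder
import cv2, numpy as np
s=status.state(); print({k:np.round(v,3).tolist() for k,v in s.items()})
for c in("scene","top"):
    im=vision.get_image(c); cv2.imwrite(f"pics/{c}0.png",im[:,:,::-1])
    k=vision.calibration(c); print(c,{a:np.round(b,3).tolist() for a,b in k.items()})
    for t in "press lever_end dial_grip dial_pointer index_mark pin_top masher lid cup turntable cruet salt_dish mill jar squeeze mortar".split():
        try: print(t,[(round(d["score"],2),np.round(d["centre"],3).tolist()) for d in finder.spot_point(c,t)][:3])
        except Exception as e: print(t,e)
print(status.state()["time"])
E
```

```text
pics
{'time': 0.0, 'qpos': [-1.339, 0.494, 1.346, -0.0, 1.303, -0.096], 'qd': [-0.001, -0.001, -0.0, -0.003, -0.0, -0.001], 'effort': [0.005, -87.882, -38.186, 0.071, 0.053, -0.0], 'tcp_pos': [0.201, -0.591, 0.213], 'tool_rot': [[0.947, 0.322, -0.0], [0.322, -0.947, 0.001], [0.0, -0.001, -1.0]], 'contact_force': [0.678, -0.142, 0.052], 'torque': [0.017, -0.1, -0.011], 'grip_force': 0.0, 'opening': 0.091}
scene {'vfov': 56.776, 'cx': 281.92, 'cy': 207.027, 'eye': [0.986, 0.595, 0.896], 'rotation': [[-0.844, 0.397, -0.36], [0.536, 0.614, -0.579], [-0.009, -0.682, -0.731]]}
press [(0.73, [0.526, -0.232, -0.002])]
lever_end [(0.98, [0.505, -0.23, 0.1]), (0.74, [0.492, 0.018, 0.011])]
dial_grip [(0.84, [0.533, -0.17, 0.083])]
dial_pointer [(0.69, [0.465, 0.343, 0.003]), (0.66, [0.55, -0.21, 0.056])]
index_mark [(0.67, [0.573, -0.17, 0.049])]
pin_top [(0.54, [0.519, -0.29, 0.081])]
masher [(0.71, [0.719, 0.357, 0.002]), (0.64, [0.434, 0.273, 0.032]), (0.22, [0.531, -0.171, 0.081])]
lid [(0.89, [0.522, 0.064, -0.0])]
cup [(0.85, [0.49, 0.022, 0.013])]
turntable [(0.85, [0.466, 0.344, 0.004]
[... 624 characters left out ...]
_pointer [(0.84, [0.551, -0.208, 0.054]), (0.64, [0.464, 0.347, -0.002])]
index_mark [(0.77, [0.574, -0.169, 0.046])]
pin_top [(0.44, [0.522, -0.291, 0.079])]
masher [(0.95, [0.72, 0.359, 0.001]), (0.81, [0.436, 0.277, 0.034])]
lid [(0.62, [0.52, 0.06, 0.003]), (0.23, [0.55, -0.212, 0.052])]
cup [(0.82, [0.488, 0.018, 0.012])]
turntable [(0.76, [0.467, 0.346, -0.002]), (0.55, [0.549, -0.207, 0.056])]
cruet [(0.89, [0.397, 0.371, 0.032])]
salt_dish [(0.97, [0.532, 0.316, 0.032])]
mill [(0.6, [0.491, 0.41, 0.034]), (0.49, [0.515, -0.292, 0.079])]
jar [(0.9, [0.754, 0.099, 0.002])]
squeeze [(0.64, [0.709, 0.209, 0.001])]
mortar [(0.66, [0.386, -0.466, 0.002]), (0.65, [0.488, 0.017, 0.012])]
1.7
```

View pics/scene0.png

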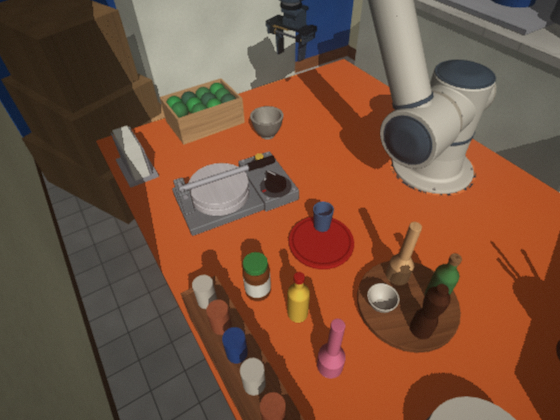

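View pics/top0.png

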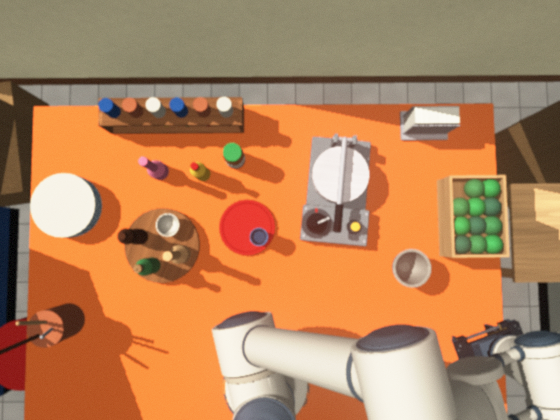

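The scene view shows the press with the dial at (275,182) and the pin cap at (260,157). The red lid is at (320,242) with the blue cup at (322,217).

What could be taken for the masher:
- **Wooden one:** on the turntable, scene (405,250), top (175,255).
- **Pink look-alike:** on the table, scene (332,355), top (155,168).
- **Dark mill:** scene (432,310).

By the description I choose the wooden one, at about (0.435, 0.275). I'll check it in a close crop.

```bash
cat > h.py <<'E'
from rig import status, vision, finder
import cv2, numpy as np
def cam(c):
    k=vision.calibration(c); f=210/np.tan(np.radians(k["vfov"])/2)
    K=np.array([[f,0,k["cx"]],[0,f,k["cy"]],[0,0,1]])
    if "eye" in k: return K,np.array(k["rotation"]),np.array(k["eye"])
    s=status.state(); T=np.eye(4); T[:3,:3]=s["tool_rot"]; T[:3,3]=s["tcp_pos"]; T=T@np.array(k["hand_eye"])
    return K,T[:3,:3],T[:3,3]
def proj(C,p):
    K,R,e=C; q=K@R.T@(np.asarray(p)-e); return q[:2]/q[2]
def onz(C,uv,z):
    K,R,e=C; d=R@np.linalg.inv(K)@[uv[0],uv[1],1]; return e+d*(z-e[2])/d[2]
def tri(Ca,a,Cb,b):
    P=[C[0]@np.c_[C[1].T,-C[1].T@C[2]] for C in (Ca,Cb)]
    X=cv2.triangulatePoints(P[0],P[1],np.float64(a).reshape(2,1),np.float64(b).reshape(2,1)); return (X[:3]/X[3])[:,0]
def spot(c,t): return [(round(d["score"],2),np.round(d["centre"],4).tolist()) for d in finder.spot_point(c,t)][:3]
def shift(target): # world target TCP -> 'linear' units
    s=status.state(); return np.round(np.array(s["tool_rot"]).T@(np.array(target)-s["tcp_pos"])/0.12,3)
E
python3 - <<'E'
from h import *
a=cv2.imread("pics/scene0.png")[200:350,310:480]; b=cv2.imread("pics/scene0.png")[140:215,215:310]
cv2.imwrite("pics/crop1.png",np.hstack([cv2.resize(a,(453,400),interpolation=2),cv2.resize(b,(340,400),interpolation=2)]))
print(np.round(vision.calibration("wrist")["hand_eye"],3), cam("wrist")[0][0,0])
print(shift([.532,-.17,.213]))
# cap of pin and masher handle top, two views
S,T=cam("scene"),cam("top")
def cen(c,t,n=0):
    m=finder.trace(c,t)[n]["pixels"]; return np.argwhere(m).mean(0)[::-1]
for t in ("pin_top","dial_grip"):
    p,q=cen("scene",t),cen("top",t); print(t,p,q,tri(S,p,T,q))
for p in ([.435,.275,.03],[.435,.275,.23]): print(proj(S,p),proj(T,p))
E
```

```text
[[-0.    -0.968 -0.25   0.07 ]
 [ 1.    -0.001  0.001  0.002]
 [-0.001 -0.25   0.968 -0.172]
 [ 0.     0.     0.     1.   ]] 347.67359597901793
[ 3.741 -2.44   0.007]Traceback (most recent call last):
  File "<stdin>", line 11, in <module>
  File "<stdin>", line 9, in cen
IndexError: list index out of range
```

View pics/crop1.png

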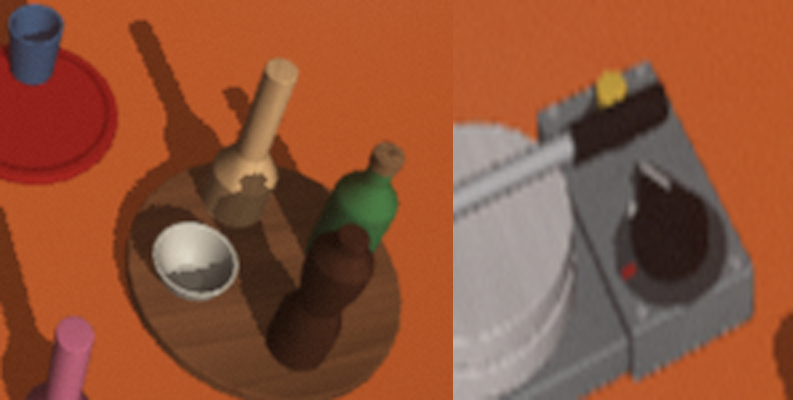

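The crop shows the wooden masher on the turntable, next to the white dish, green cruet and dark mill; the pink one stands apart. The dial's white pointer and the red mark, crop (628,270), are both visible. Next I'll move over the dial and look with the wrist camera.

```bash
python3 -m pendant '[{"linear":[0.935,-0.61,0],"dr":[0,0,0],"fingers":-1},{"linear":[0.935,-0.61,0],"dr":[0,0,0],"fingers":-1},{"linear":[0.935,-0.61,0],"dr":[0,0,0],"fingers":-1},{"linear":[0.935,-0.61,0],"dr":[0,0,0],"fingers":-1}]' 20 >/dev/null
python3 -m pendant '[{"linear":[0.935,-0.61,0],"dr":[0,0,0],"fingers":-1},{"linear":[0.935,-0.61,0],"dr":[0,0,0],"fingers":-1},{"linear":[0.935,-0.61,0],"dr":[0,0,0],"fingers":-1},{"linear":[0.935,-0.61,0],"dr":[0,0,0],"fingers":-1}]' >/dev/null
python3 -m pendant '[{"linear":[0.935,-0.61,0],"dr":[0,0,0],"fingers":-1},{"linear":[0.935,-0.61,0],"dr":[0,0,0],"fingers":-1},{"linear":[0.935,-0.61,0],"dr":[0,0,0],"fingers":-1},{"linear":[0.935,-0.61,0],"dr":[0,0,0],"fingers":-1}]' >/dev/null
python3 -m pendant '[{"linear":[0.935,-0.61,0],"dr":[0,0,-0.545],"fingers":-0.1},{"linear":[0.935,-0.61,0],"dr":[0,0,-0.545],"fingers":-0.1},{"linear":[0.935,-0.61,0],"dr":[0,0,-0.545],"fingers":-0.1},{"linear":[0.935,-0.61,0],"dr":[0,0,-0.545],"fingers":-0.1},{"linear":[0.935,-0.61,0],"dr":[0,0,-0.545],"fingers":-0.1},{"linear":[0.935,-0.61,0],"dr":[0,0,-0.545],"fingers":-0.1},{"linear":[0.935,-0.61,0],"dr":[0,0,-0.545],"fingers":-0.1},{"linear":[0.935,-0.61,0],"dr":[0,0,-0.545],"fingers":-0.1},{"linear":[0.935,-0.61,0],"dr":[0,0,-0.545],"fingers":-0.1},{"linear":[0.935,-0.61,0],"dr":[0,0,-0.545],"fingers":-0.1},{"linear":[0.935,-0.61,0],"dr":[0,0,-0.545],"fingers":-0.1},{"linear":[0.935,-0.61,0],"dr":[0,0,-0.545],"fingers":-0.1}]'
python3 - <<'E'
from h import *
im=vision.get_image("wrist"); cv2.imwrite("pics/w1.png",im[:,:,::-1]); C=cam("wrist")
for t in ("dial_grip","dial_pointer","index_mark","pin_top","lever_end","press"): print(t,spot("wrist",t))
vision.get_image("top")
for t in ("dial_grip","dial_pointer","index_mark","pin_top","press"): print(t,spot("top",t))
print("proj",[proj(C,p).round() for p in([.532,-.17,.095],[.551,-.208,.055],[.574,-.17,.049])])
E
```

```text
time: 4.15
tcp_pos: [0.5317, -0.1717, 0.2139]
tool_rot: [[-0.457, 0.89, 0.0], [0.89, 0.457, -0.0], [-0.0, -0.0, -1.0]]
contact_force: [0.2, 0.2, -0.1]
opening: 0.05
grip_force: 0.0
dial_grip [(0.88, [0.5308, -0.1697, 0.084])]
dial_pointer [(0.95, [0.5502, -0.2093, 0.0515])]
index_mark [(0.68, [0.5773, -0.1704, 0.0531])]
pin_top []
lever_end [(0.56, [0.5042, -0.2295, 0.1045]), (0.56, [0.531, -0.1699, 0.083])]
press [(0.92, [0.5257, -0.233, 0.003])]
dial_grip [(0.58, [0.5363, -0.1685, 0.0805]), (0.52, [0.4887, 0.0165, 0.011])]
dial_pointer []
index_mark []
pin_top []
press []
proj [array([276., 204.]), array([276., 237.]), array([314., 213.])]
```

View pics/w1.png

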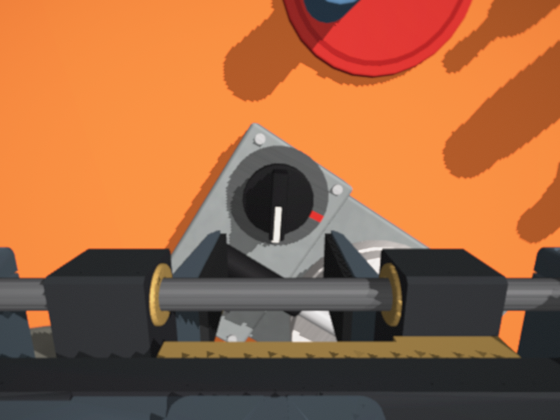

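The wrist view shows the dial's bar near (279,190), the white pointer from (278,208) to (276,241), and the red mark at (316,216). I'll get the angles by segmenting these.

Run:
```python
from h import *
im=cv2.imread("pics/w1.png"); hsv=cv2.cvtColor(im,cv2.COLOR_BGR2HSV); C=cam("wrist")
w=im[140:262,225:335]
H=hsv[140:262,225:335]
red=((H[...,0]<8)|(H[...,0]>172))&(H[...,1]>150)&(H[...,2]>80)
wh=(w.min(2)>190)
off=np.array([225,140])
n,l,st,ce=cv2.connectedComponentsWithStats(red.astype(np.uint8)); print(st,ce+off)
n,l2,st2,ce2=cv2.connectedComponentsWithStats(wh.astype(np.uint8)); print(st2,ce2+off)
i=1+np.argmax(st[1:,4]); m=onz(C,ce[i]+off,.049)
cen=None
# pointer line
j=min(range(1,n),key=lambda k:abs(ce2[k]-([277,225]-off)).sum()); pts=np.argwhere(l2==j)[:,::-1]+off
P=np.array([onz(C,p,.056)[:2] for p in pts]); c=P.mean(0); v=np.linalg.svd(P-c)[2][0]; v*=np.sign(-v[1])
tip=c+v*((P-c)@v).max(); print("pointer dir",np.degrees(np.arctan2(v[1],v[0])),"tip",tip,"axis est",tip-.042*v)
# dark knob disc & plate circle: gray thresholds
g=cv2.cvtColor(im,cv2.COLOR_BGR2GRAY)
k=(g<110)&(hsv[...,1]<90); k[:140]=0;k[232:]=0;k[:,:226]=0;k[:,335:]=0
k=cv2.morphologyEx(k.astype(np.uint8),cv2.MORPH_OPEN,np.ones((3,3)))
cs,_=cv2.findContours(k,cv2.RETR_EXTERNAL,cv2.CHAIN_APPROX_NONE); cc=max(cs,key=cv2.contourArea)[:,0]
Q=np.array([onz(C,p,.049)[:2] for p in cc]);Q=Q[(cc[:,1]<228)]
from scipy.optimize import least_squares
r=least_squares(lambda x:np.hypot(Q[:,0]-x[0],Q[:,1]-x[1])-x[2],[.532,-.17,.05],loss="soft_l1",f_scale=.001).x; print("plate",r)
for a in(r[:2],tip-.042*v):
    d=m[:2]-a; print("mark",m,"dist",np.hypot(*d),"ang",np.degrees(np.arctan2(d[1],d[0])))
d=tip-r[:2];print("tip dist",np.hypot(*d),np.degrees(np.arctan2(d[1],d[0])))
s=status.state();R=s["tool_rot"];print("toolx",np.degrees(np.arctan2(R[1][0],R[0][0])))
```

```text
[[    0     0   110   122 13328]
 [   84    71    14    11    92]] [[279.25232593 200.39390756]
 [315.38043478 215.86956522]]
[[    0     0   110   122 13197]
 [   31     0     9     4    28]
 [  108    47     2     6     8]
 [   48    67     8    35   187]] [[279.54375995 200.29537016]
 [260.         141.14285714]
 [333.75       189.5       ]
 [277.01069519 224.29946524]]
pointer dir -66.99875692447937 tip [ 0.55298421 -0.21011051] axis est [ 0.53657266 -0.17144966]
plate [ 0.53153081 -0.16631518  0.04552935]
mark [ 0.57740726 -0.17045271  0.049     ] dist 0.04606265278974986 ang -5.153485463214948
mark [ 0.57740726 -0.17045271  0.049     ] dist 0.0408467633521979 ang 1.3985665996079646
tip dist 0.04876761157215856 -63.90180558862343
toolx 116.87524021494502
```

```bash
python3 -m pendant '[{"linear":[-0.005,0.027,0.6],"dr":[0,0,0.014],"fingers":-0.1},{"linear":[-0.005,0.027,0.6],"dr":[0,0,0.014],"fingers":-0.1},{"linear":[-0.005,0.027,0.6],"dr":[0,0,0.014],"fingers":-0.1}]' 15 >/dev/null
python3 -m pendant '[{"linear":[0,0,0.3],"dr":[0,0,0],"fingers":-0.1},{"linear":[0,0,0.59],"dr":[0,0,0],"fingers":-0.1},{"linear":[0,0,0.59],"dr":[0,0,0],"fingers":-0.1},{"linear":[0,0,0.59],"dr":[0,0,0],"fingers":1},{"linear":[0,0,0.59],"dr":[0,0,0],"fingers":1},{"linear":[0,0,0.59],"dr":[0,0,0],"fingers":1},{"linear":[0,0,0.59],"dr":[0,0,0],"fingers":1},{"linear":[0,0,0.59],"dr":[0,0,0],"fingers":1},{"linear":[0,0,0.59],"dr":[0,0,0],"fingers":1}]'
```

```text
time: 6.0
tcp_pos: [0.5337, -0.17, 0.0719]
tool_rot: [[-0.413, 0.911, -0.002], [0.911, 0.413, -0.001], [-0.0, -0.002, -1.0]]
contact_force: [-13.0, -9.9, 15.1]
opening: 0.014
grip_force: 15.0
```

```bash
python3 -m pendant '[{"linear":[0,-0.017,-0.01],"dr":[0,0,0],"fingers":1},{"linear":[0,-0.017,-0.01],"dr":[0,0,0],"fingers":1},{"linear":[0,-0.017,-0.01],"dr":[0,0,0],"fingers":1}]'
```

```text
time: 6.3
tcp_pos: [0.5335, -0.17, 0.0725]
tool_rot: [[-0.412, 0.911, 0.001], [0.911, 0.412, -0.0], [-0.0, 0.0, -1.0]]
contact_force: [3.5, -0.2, -5.6]
opening: 0.0141
grip_force: 15.0
```

```bash
python3 -m pendant '[{"linear":[0,0,0],"dr":[0,0,-0.372],"fingers":1},{"linear":[0,0,0],"dr":[0,0,-0.372],"fingers":1},{"linear":[0,0,0],"dr":[0,0,-0.372],"fingers":1},{"linear":[0,0,0],"dr":[0,0,-0.372],"fingers":1},{"linear":[0,0,0],"dr":[0,0,-0.372],"fingers":1},{"linear":[0,0,0],"dr":[0,0,-0.372],"fingers":1},{"linear":[0,0,0],"dr":[0,0,-0.372],"fingers":1},{"linear":[0,0,0],"dr":[0,0,-0.372],"fingers":1},{"linear":[0,0,0],"dr":[0,0,-0.372],"fingers":1},{"linear":[0,0,0],"dr":[0,0,-0.372],"fingers":1},{"linear":[0,0,0],"dr":[0,0,-0.372],"fingers":1}]'
python3 - <<'E'
from h import *
im=vision.get_image("wrist"); cv2.imwrite("pics/w2.png",im[:,:,::-1])
E
```

```text
time: 7.4
tcp_pos: [0.5334, -0.1701, 0.0724]
tool_rot: [[-1.0, -0.02, 0.0], [-0.02, 1.0, -0.0], [-0.0, -0.0, -1.0]]
contact_force: [2.6, -2.3, -4.1]
opening: 0.0142
grip_force: 15.0
```

View pics/w2.png

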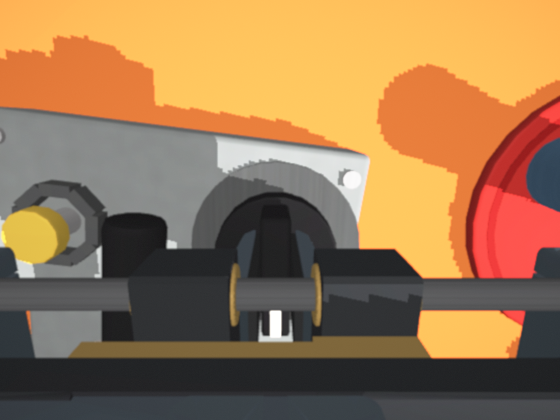

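The pin cap shows at (35,235). The mark is hidden under the gripper, so I'll release, rise and look.

```bash
python3 -m pendant '[{"linear":[0,0,0],"dr":[0,0,0],"fingers":-0.1},{"linear":[0,0,0],"dr":[0,0,0],"fingers":-0.1},{"linear":[0,0,-0.5],"dr":[0,0,0],"fingers":-0.1},{"linear":[0,0,-1],"dr":[0,0,0],"fingers":-0.1},{"linear":[-0.25,0,-1],"dr":[0,0,0],"fingers":-0.1},{"linear":[-0.25,0,-1],"dr":[0,0,0],"fingers":-0.1},{"linear":[-0.25,0,-1],"dr":[0,0,0],"fingers":-0.1}]'
python3 - <<'E'
from h import *
C=cam("wrist");im=vision.get_image("wrist")[:,:,::-1].copy(); cv2.imwrite("pics/w3full.png",im)
for t in ("dial_grip","dial_pointer","index_mark","pin_top"): print(t,spot("wrist",t))
c=proj(C,[.56,-.171,.055]).astype(int); print(c); x,y=max(c[0]-80,0),max(c[1]-60,0)
cv2.imwrite("pics/w3.png",cv2.resize(im[y:y+120,x:x+160],(800,600),interpolation=2)); print(x,y)
E
```

```text
time: 8.15
tcp_pos: [0.5631, -0.169, 0.1923]
tool_rot: [[-1.0, -0.023, -0.0], [-0.023, 1.0, 0.0], [0.0, 0.0, -1.0]]
contact_force: [-0.6, 1.1, -0.7]
opening: 0.0501
grip_force: 0.0
dial_grip [(0.6, [0.5287, -0.1692, 0.0831])]
dial_pointer [(0.89, [0.573, -0.1689, 0.0552])]
index_mark [(0.72, [0.5718, -0.1704, 0.0504])]
pin_top [(0.65, [0.5215, -0.2935, 0.0806])]
[274 199]
194 139
```

View pics/w3.png

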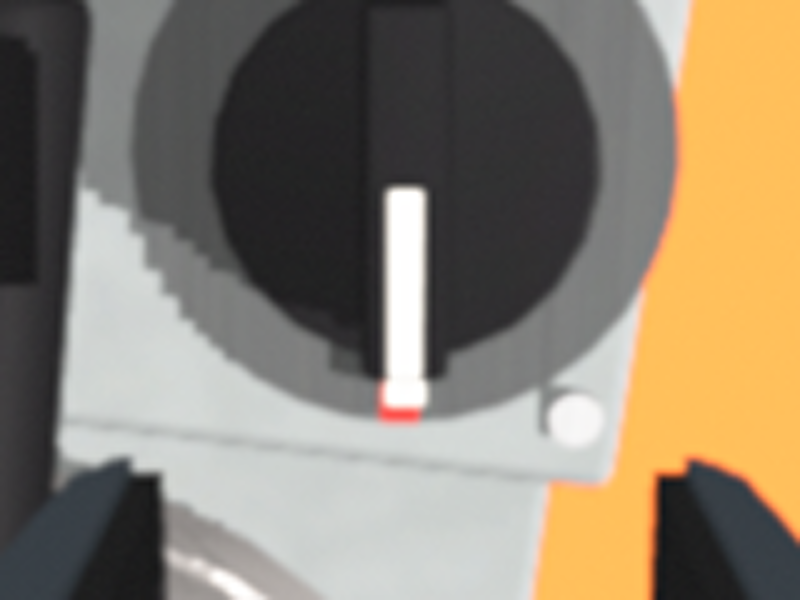

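The crop shows the pointer at x=405 lying almost over the red mark at x=400. I'll quantify the difference.

Run:
```python
from h import *
C=cam("wrist"); im=cv2.imread("pics/w3full.png").astype(float)
reg=im[200:226,255:295]; off=np.array([255,200])
r=np.clip(reg[...,2]-np.maximum(reg[...,0],reg[...,1])-40,0,None); r[:14]=0
yy,xx=np.mgrid[:26,:40]
red=np.array([(xx*r).sum(),(yy*r).sum()])/r.sum()+off
W=im[178:218,264:285].min(2); w=np.where(W>170,1.,0); yy,xx=np.mgrid[:40,:21]
# pointer centroids per row
for z in range(0,40,5):
    if w[z].sum(): print(178+z,264+(xx[z]*w[z]).sum()/w[z].sum(),w[z].sum())
print("red",red)
ys=[y for y in range(40) if 5<=w[y].sum()<=11]
P=np.array([onz(C,[264+(xx[y]*w[y]).sum()/w[y].sum(),178+y],.056)[:2] for y in ys])
c=P.mean(0);v=np.linalg.svd(P-c)[2][0];v*=np.sign(v[0]); tip=c+v*((P-c)@v).max(); ax=tip-.042*v
m=onz(C,red,.049)[:2];d=m-ax
print("axis",ax,"pointer",np.degrees(np.arctan2(v[1],v[0])),"mark",m,np.degrees(np.arctan2(d[1],d[0])),np.hypot(*d))
d=m-np.array([.5345,-.1705]); t=tip-np.array([.5345,-.1705]); print([np.degrees(np.arctan2(*q[::-1])) for q in(d,t)])
```

```text
178 274.5 8.0
183 274.5 8.0
188 274.5 8.0
193 274.5 8.0
198 274.5 8.0
203 274.5 8.0
208 274.5 8.0
213 274.5 8.0
red [273.09112806 221.2637495 ]
axis [ 0.53322198 -0.1719919 ] pointer 1.45148587818141 mark [ 0.58125224 -0.17221905] -0.2709595209838856 0.04803079893678952
[np.float64(-2.1057783863937187), np.float64(-0.6024064493448954)]
```

It's about 1.5° too far anticlockwise, so I'll regrip, take that off and release.

```bash
python3 -m pendant '[{"linear":[0.25,0,0],"dr":[0,0,0],"fingers":-0.1},{"linear":[0.25,0,0.4],"dr":[0,0,0],"fingers":-0.1},{"linear":[0.25,0,0.8],"dr":[0,0,0],"fingers":-0.1},{"linear":[0.25,0,1],"dr":[0,0,0],"fingers":-0.1},{"linear":[0.25,0,1],"dr":[0,0,0],"fingers":1},{"linear":[0.25,0,1],"dr":[0,0,0],"fingers":1},{"linear":[0.25,0,1],"dr":[0,0,0],"fingers":1},{"linear":[0.25,0,1],"dr":[0,0,0],"fingers":1},{"linear":[0.25,0,1],"dr":[0,0,0.0085],"fingers":1},{"linear":[0.25,0,1],"dr":[0,0,0.0085],"fingers":1},{"linear":[0.25,0,1],"dr":[0,0,0.0085],"fingers":1}]'
python3 -m pendant '[{"linear":[0,0,0],"dr":[0,0,0],"fingers":-0.1},{"linear":[0,0,0],"dr":[0,0,0],"fingers":-0.1},{"linear":[0,0,-0.5],"dr":[0,0,0],"fingers":-0.1},{"linear":[0,0,-1],"dr":[0,0,0],"fingers":-0.1},{"linear":[-0.25,0,-1],"dr":[0,0,0],"fingers":-0.1},{"linear":[-0.25,0,-1],"dr":[0,0,0],"fingers":-0.1},{"linear":[-0.25,0,-1],"dr":[0,0,0],"fingers":-0.1}]'
python3 - <<'E'
from h import *
C=cam("wrist");im=vision.get_image("wrist")[:,:,::-1].astype(float); cv2.imwrite("pics/w4full.png",im)
print("pin",spot("wrist","pin_top"))
reg=im[200:226,255:295]; r=np.clip(reg[...,2]-np.maximum(reg[...,0],reg[...,1])-40,0,None); r[:14]=0
yy,xx=np.mgrid[:26,:40]; red=np.array([(xx*r).sum(),(yy*r).sum()])/r.sum()+[255,200]
reg=im[178:218,262:287].min(2); g=np.clip(reg-90,0,None); g[:, :4]=0;g[:,-6:]=0; xx=np.mgrid[:40,:25][1]
print("red",red,"ptr",[262+(xx[a:a+10]*g[a:a+10]).sum()/g[a:a+10].sum() for a in(0,10,20,30)])
b=im[100:235,0:140]; yel=(b[...,2]>150)&(b[...,1]>120)&(b[...,0]<90); q=np.argwhere(yel); print("yellow",len(q),q.mean(0)[::-1]+[0,100] if len(q) else "")
E
```

```text
time: 9.5
tcp_pos: [0.5338, -0.1701, 0.0734]
tool_rot: [[-1.0, 0.005, 0.002], [0.005, 1.0, -0.001], [-0.002, -0.001, -1.0]]
contact_force: [-0.8, 0.9, 10.0]
opening: 0.0137
grip_force: 15.0
time: 10.2
tcp_pos: [0.5633, -0.1699, 0.1923]
tool_rot: [[-1.0, 0.004, 0.0], [0.004, 1.0, -0.0], [-0.0, -0.0, -1.0]]
contact_force: [-0.9, -0.0, -1.1]
opening: 0.0502
grip_force: 0.0
pin [(0.61, [0.5224, -0.2965, 0.0814])]
red [275.11195286 221.18560606] ptr [np.float64(274.95445641527914), np.float64(274.9277138157895), np.float64(274.8980659085249), np.float64(274.6413002202476)]
yellow 8321 [ 39.87850018 176.63934623][ WARN:0@1.357] global loadsave.cpp:1063 imwrite_ Unsupported depth image for selected encoder is fallbacked to CV_8U.
```

The dial is on its mark, with the pointer and red columns within 0.3 px. Next is the masher: I'll raise, travel over it and look.

```bash
python3 -m pendant '[{"linear":[0,0.3,-0.65],"dr":[0,0,0],"fingers":-1},{"linear":[0.267,0.927,-0.65],"dr":[0,0,0],"fingers":-1},{"linear":[0.267,0.927,-0.65],"dr":[0,0,0],"fingers":-1},{"linear":[0.267,0.927,-0.65],"dr":[0,0,0],"fingers":-1}]' 15 >/dev/null
python3 -m pendant '[{"linear":[0.267,0.927,0],"dr":[0,0,0],"fingers":-1},{"linear":[0.267,0.927,0],"dr":[0,0,0],"fingers":-1},{"linear":[0.267,0.927,0],"dr":[0,0,0],"fingers":-1}]' >/dev/null
python3 -m pendant '[{"linear":[0.267,0.927,0],"dr":[0,0,0],"fingers":-1},{"linear":[0.267,0.927,0],"dr":[0,0,0],"fingers":-1},{"linear":[0.267,0.927,0],"dr":[0,0,0],"fingers":-1}]' >/dev/null
python3 -m pendant '[{"linear":[0.267,0.7,0],"dr":[0,0,0],"fingers":-1},{"linear":[0.267,0.7,0],"dr":[0,0,0],"fingers":-1},{"linear":[0.267,0.7,0],"dr":[0,0,0],"fingers":-1},{"linear":[0.267,0.7,0],"dr":[0,0,0],"fingers":-1}]'
python3 - <<'E'
from h import *
C=cam("wrist");im=vision.get_image("wrist")[:,:,::-1].copy(); cv2.imwrite("pics/w5.png",im)
for t in ("masher","cruet","salt_dish","turntable"): print(t,spot("wrist",t))
print("top hand pix",proj(C,[.435,.275,.23]))
E
```

```text
time: 11.7
tcp_pos: [0.4358, 0.2481, 0.2693]
tool_rot: [[-1.0, 0.002, -0.002], [0.002, 1.0, -0.001], [0.002, -0.001, -1.0]]
contact_force: [0.5, -0.6, 0.9]
opening: 0.0913
grip_force: 0.0
masher [(0.87, [0.4347, 0.283, 0.036]), (0.26, [0.4624, 0.3407, -0.0])]
cruet [(0.9, [0.4, 0.3697, 0.0299])]
salt_dish [(0.84, [0.5302, 0.3165, 0.0316])]
turntable [(0.74, [0.4638, 0.342, 0.0005]), (0.73, [0.5229, 0.0593, 0.0011]), (0.44, [0.4967, 0.4113, 0.0306])]
top hand pix [320.04892184 234.90388826]
```

View pics/w5.png

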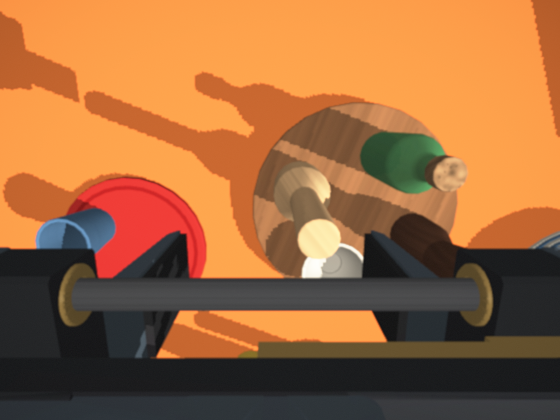

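The wooden handle's top is at (319,238), head near (302,190), as predicted for (0.437, 0.275). I'll descend and grip.

```bash
python3 -m pendant '[{"linear":[-0.01,0.224,0],"dr":[0,0,0],"fingers":-0.4},{"linear":[-0.01,0.224,0.1],"dr":[0,0,0],"fingers":-0.4},{"linear":[-0.01,0.224,0.5],"dr":[0,0,0],"fingers":-0.4},{"linear":[-0.01,0.224,0.86],"dr":[0,0,0],"fingers":-0.4},{"linear":[-0.01,0.224,0.86],"dr":[0,0,0],"fingers":-0.4},{"linear":[-0.01,0.224,0.86],"dr":[0,0,0],"fingers":1},{"linear":[-0.01,0.224,0.86],"dr":[0,0,0],"fingers":1},{"linear":[-0.01,0.224,0.86],"dr":[0,0,0],"fingers":1},{"linear":[-0.01,0.224,0.86],"dr":[0,0,0],"fingers":1},{"linear":[-0.01,0.224,0.86],"dr":[0,0,0],"fingers":1},{"linear":[-0.01,0.224,0.86],"dr":[0,0,0],"fingers":1}]' 45
python3 -m pendant '[{"linear":[0,0,-0.1],"dr":[0,0,0],"fingers":1},{"linear":[0,0,-0.1],"dr":[0,0,0],"fingers":1}]'
```

```text
time: 13.05
tcp_pos: [0.4383, 0.2755, 0.1679]
tool_rot: [[-1.0, 0.004, 0.001], [0.004, 1.0, 0.001], [-0.001, 0.001, -1.0]]
contact_force: [-1.5, 2.3, 7.9]
opening: 0.027
grip_force: 45.0
time: 13.25
tcp_pos: [0.4384, 0.2753, 0.1806]
tool_rot: [[-1.0, 0.004, 0.002], [0.004, 1.0, 0.001], [-0.002, 0.001, -1.0]]
contact_force: [0.5, -0.8, -2.5]
opening: 0.0272
grip_force: 45.0
```

```bash
python3 -m pendant '[{"linear":[0,0,-0.4],"dr":[0,0,0],"fingers":1},{"linear":[0,0,-0.87],"dr":[0,0,0],"fingers":1},{"linear":[0,0,-0.87],"dr":[0,0,0],"fingers":1},{"linear":[-0.1,-0.3,-0.87],"dr":[0,0,0],"fingers":1},{"linear":[-0.138,-0.63,-0.87],"dr":[0,0,0],"fingers":1},{"linear":[-0.138,-0.946,-0.87],"dr":[0,0,0],"fingers":1}]' >/dev/null
python3 -m pendant '[{"linear":[-0.046,-0.32,0],"dr":[0,0,0],"fingers":1},{"linear":[-0.092,-0.63,0],"dr":[0,0,0],"fingers":1},{"linear":[-0.138,-0.946,0],"dr":[0,0,0],"fingers":1}]'  >/dev/null
python3 -m pendant '[{"linear":[-0.046,-0.32,0],"dr":[0,0,0],"fingers":1},{"linear":[-0.092,-0.63,0],"dr":[0,0,0],"fingers":1},{"linear":[-0.138,-0.946,0],"dr":[0,0,0],"fingers":1}]'  >/dev/null
python3 -m pendant '[{"linear":[-0.046,-0.32,0],"dr":[0,0,0],"fingers":1},{"linear":[-0.092,-0.63,0],"dr":[0,0,0],"fingers":1},{"linear":[-0.138,-0.946,0],"dr":[0,0,0],"fingers":1}]'  >/dev/null
python3 -m pendant '[{"linear":[-0.046,-0.32,0],"dr":[0,0,0],"fingers":1},{"linear":[-0.092,-0.63,0],"dr":[0,0,0],"fingers":1},{"linear":[-0.115,-0.8,0],"dr":[0,0,0],"fingers":1},{"linear":[-0.138,-0.946,0],"dr":[0,0,0],"fingers":1},{"linear":[-0.138,-0.946,0],"dr":[0,0,0],"fingers":1},{"linear":[-0.138,-0.946,0],"dr":[0,0,0],"fingers":1}]'
python3 - <<'E'
from h import *
for c in("scene","wrist","top"):
    im=vision.get_image(c)[:,:,::-1].copy(); cv2.imwrite(f"pics/{c}6.png",im)
    for t in("masher","pin_top","press"): print(c,t,spot(c,t))
a=cv2.imread("pics/scene6.png")[40:220,160:340]; b=cv2.imread("pics/wrist6.png")
cv2.imwrite("pics/c6.png",np.hstack([cv2.resize(a,(400,400),interpolation=2),cv2.resize(b[40:340,130:430],(400,400))]))
s=status.state(); t=s["tcp_pos"]; C=cam("scene"); print("expect head base/top/handle px",[(proj(C,[t[0],t[1],t[2]-.138+h])-[160,40])*400/180 for h in(0,.055,.085)])
print([(proj(C,p)-[160,40])*400/180 for p in([.5205,-.293,.08],)], shift([.5205,-.293,.285]))
E
```

```text
time: 15.35
tcp_pos: [0.5184, -0.2922, 0.2832]
tool_rot: [[-1.0, 0.004, -0.001], [0.004, 1.0, 0.001], [0.001, 0.001, -1.0]]
contact_force: [-0.4, 0.4, -2.4]
opening: 0.0272
grip_force: 45.0
scene masher [(0.62, [0.7173, 0.3597, 0.0017]), (0.56, [0.5161, -0.2908, 0.1497])]
scene pin_top [(0.6, [0.5216, -0.2939, 0.0823])]
scene press [(0.69, [0.5246, -0.2345, -0.0008]), (0.49, [0.5765, -0.1751, 0.0596])]
wrist masher [(0.71, [0.5182, -0.289, 0.1508])]
wrist pin_top []
wrist press [(0.69, [0.526, -0.2311, 0.0012])]
top masher [(0.59, [0.7191, 0.3605, -0.002]), (0.42, [0.5179, -0.2909, 0.1488])]
top pin_top [(0.28, [0.7535, 0.1, -0.0006])]
top press [(0.66, [0.528, -0.2292, -0.0021])]
expect head base/top/handle px [array([218.61556151, 217.70296249]), array([216.48823206, 185.30936181]), array([215.26618049, 166.70074866])]
[array([219.77434103, 254.02983948])] [-0.016 -0.001 -0.012]
```

View pics/c6.png

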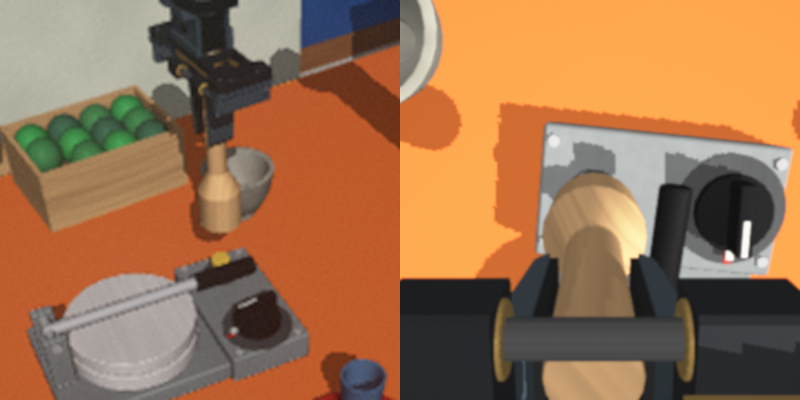

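The left crop shows the masher held upright above the yellow cap. In the right crop the pointer seems beside the mark because it sits higher (parallax). I'll check that numerically before locking.

Run:
```python
from h import *
for c in("wrist","scene","top"):
    for t in("dial_pointer","index_mark","dial_grip"): print(c,t,spot(c,t)[:2])
C=cam("wrist")
im=cv2.imread("pics/wrist6.png").astype(float); hs=cv2.cvtColor(im.astype(np.uint8),cv2.COLOR_BGR2HSV)
x0,y0=355,195; r=im[y0:y0+50,x0:x0+60]
red=(r[...,2]-r[...,:2].max(2)>60)&(np.abs(hs[y0:y0+50,x0:x0+60,0].astype(int)-90)>80); wh=r.min(2)>200
q=np.argwhere(red)[:,::-1]+[x0,y0]; print("red",q.min(0),q.max(0),q.mean(0),len(q), onz(C,q.mean(0),.049))
n,l,st,ce=cv2.connectedComponentsWithStats(wh.astype(np.uint8)); 
for i in range(1,n):
    if st[i,4]>15: print(st[i,:4]+[x0,y0,0,0],st[i,4],ce[i]+[x0,y0])
for p in([.534,-.171,.095],[.564,-.171,.095],[.576,-.171,.055],[.576,-.171,.049]): print(proj(C,p).round(1))
```

```text
wrist dial_pointer [(0.94, [0.5767, -0.1665, 0.0525]), (0.27, [0.4899, 0.0172, 0.0133])]
wrist index_mark [(0.58, [0.5727, -0.1706, 0.0536])]
wrist dial_grip [(0.93, [0.5286, -0.1699, 0.0828])]
scene dial_pointer [(0.73, [0.5244, -0.2309, 0.0012]), (0.58, [0.5737, -0.174, 0.055])]
scene index_mark [(0.68, [0.5747, -0.1723, 0.0472])]
scene dial_grip [(0.9, [0.5338, -0.1722, 0.0802]), (0.34, [0.3994, 0.3743, 0.0279])]
top dial_pointer [(0.91, [0.5785, -0.1738, 0.0581]), (0.49, [0.5223, 0.0589, -0.0005])]
top index_mark [(0.94, [0.5754, -0.1664, 0.0462])]
top dial_grip [(0.52, [0.5359, -0.1675, 0.0828])]
red [372 213] [414 237] [381.23076923 231.88461538] 26 [ 0.57780946 -0.1650102   0.049     ]
[386 206   7  27] 130 [388.96923077 219.11538462]
[374 228   6   8] 34 [376.38235294 231.76470588]
[398 233   9   8] 58 [401.74137931 236.56896552]
[391.3 205.6]
[389.1 232.5]
[377.8 232. ]
[376.4 230.5]
```

The white tip and the red mark coincide at px (376,231), and the stripe at 389 is the bar's top edge. The dial is aligned, so I'll press the pin with the masher.

```bash
python3 -m pendant '[{"linear":[-0.02,-0.007,0.2],"dr":[0,0,0],"fingers":1},{"linear":[-0.02,-0.007,0.4],"dr":[0,0,0],"fingers":1},{"linear":[-0.02,-0.007,0.46],"dr":[0,0,0],"fingers":1},{"linear":[-0.02,-0.007,0.48],"dr":[0,0,0],"fingers":1},{"linear":[-0.02,-0.007,0.51],"dr":[0,0,0],"fingers":1},{"linear":[-0.02,-0.007,0.54],"dr":[0,0,0],"fingers":1},{"linear":[-0.02,-0.007,0.57],"dr":[0,0,0],"fingers":1},{"linear":[-0.02,-0.007,0.6],"dr":[0,0,0],"fingers":1}]' 55
python3 -m pendant '[{"linear":[0,0,0.03],"dr":[0,0,0],"fingers":1},{"linear":[0,0,0.06],"dr":[0,0,0],"fingers":1},{"linear":[0,0,0.06],"dr":[0,0,0],"fingers":1}]'
```

```text
time: 17.2
tcp_pos: [0.5215, -0.294, 0.2123]
tool_rot: [[-1.0, 0.004, 0.002], [0.004, 1.0, -0.001], [-0.002, -0.001, -1.0]]
contact_force: [-0.8, 0.4, 8.5]
opening: 0.0269
grip_force: 55.0
time: 17.5
tcp_pos: [0.5212, -0.2939, 0.2047]
tool_rot: [[-1.0, 0.004, 0.001], [0.004, 1.0, -0.001], [-0.001, -0.001, -1.0]]
contact_force: [0.3, -0.3, 1.4]
opening: 0.0272
grip_force: 55.0
```

```bash
python3 -m pendant '[{"linear":[0,0,0.017],"dr":[0,0,0],"fingers":1},{"linear":[0,0,0.034],"dr":[0,0,0],"fingers":1}]'
python3 -m pendant '[{"linear":[0,0,0.01],"dr":[0,0,0],"fingers":1},{"linear":[0,0,0.017],"dr":[0,0,0],"fingers":1}]'
python3 -m pendant '[{"linear":[0,0,0.008],"dr":[0,0,0],"fingers":1},{"linear":[0,0,0.017],"dr":[0,0,0],"fingers":1}]'
```

```text
time: 17.7
tcp_pos: [0.5214, -0.2941, 0.2012]
tool_rot: [[-1.0, 0.004, 0.001], [0.004, 1.0, -0.001], [-0.002, -0.001, -1.0]]
contact_force: [-0.6, 1.1, 9.2]
opening: 0.0276
grip_force: 55.0
time: 17.9
tcp_pos: [0.5215, -0.294, 0.1991]
tool_rot: [[-1.0, 0.004, 0.002], [0.004, 1.0, -0.001], [-0.002, -0.001, -1.0]]
contact_force: [-1.0, -0.1, 9.5]
opening: 0.0272
grip_force: 55.0
time: 18.1
tcp_pos: [0.5217, -0.2942, 0.1976]
tool_rot: [[-1.0, 0.004, 0.002], [0.004, 1.0, -0.001], [-0.002, -0.001, -1.0]]
contact_force: [-2.4, 2.9, 26.0]
opening: 0.0271
grip_force: 55.0
```

```bash
python3 -m pendant '[{"linear":[0,0,0.012],"dr":[0,0,0],"fingers":1},{"linear":[0,0,0.012],"dr":[0,0,0],"fingers":1},{"linear":[0,0,0.012],"dr":[0,0,0],"fingers":1}]'
```

```text
time: 18.4
tcp_pos: [0.5219, -0.2943, 0.1973]
tool_rot: [[-1.0, 0.004, 0.003], [0.004, 1.0, -0.002], [-0.003, -0.002, -1.0]]
contact_force: [-4.2, 3.4, 30.1]
opening: 0.0271
grip_force: 55.0
```

The pin is at its stop: the force jumped at masher base 60 mm and the tool barely moved after that. Next I'll lift and carry the masher over the lid.

```bash
python3 -m pendant '[{"linear":[0,0,-0.3],"dr":[0,0,0],"fingers":1},{"linear":[0,0,-0.7],"dr":[0,0,0],"fingers":1},{"linear":[0,0,-0.75],"dr":[0,0,0],"fingers":1},{"linear":[-0.02,0.3,-0.75],"dr":[0,0,0],"fingers":1},{"linear":[-0.045,0.6,-0.75],"dr":[0,0,0],"fingers":1},{"linear":[-0.045,0.8,-0.75],"dr":[0,0,0],"fingers":1}]' >/dev/null
python3 -m pendant '[{"linear":[-0.02,0.3,0],"dr":[0,0,0],"fingers":1},{"linear":[-0.045,0.6,0],"dr":[0,0,0],"fingers":1},{"linear":[-0.045,0.8,0],"dr":[0,0,0],"fingers":1}]'  >/dev/null
python3 -m pendant '[{"linear":[-0.02,0.3,0],"dr":[0,0,0],"fingers":1},{"linear":[-0.045,0.6,0],"dr":[0,0,0],"fingers":1},{"linear":[-0.045,0.8,0],"dr":[0,0,0],"fingers":1}]'  >/dev/null
python3 -m pendant '[{"linear":[-0.02,0.3,0],"dr":[0,0,0],"fingers":1},{"linear":[-0.045,0.6,0],"dr":[0,0,0],"fingers":1},{"linear":[-0.045,0.8,0],"dr":[0,0,0],"fingers":1},{"linear":[-0.045,0.8,0],"dr":[0,0,0],"fingers":1},{"linear":[-0.045,0.8,0],"dr":[0,0,0],"fingers":1}]'
python3 - <<'E'
from h import *
for c in("scene","wrist","top"):
    im=vision.get_image(c)[:,:,::-1].copy(); cv2.imwrite(f"pics/{c}7.png",im)
    for t in("masher","lid","cup","pin_top","dial_pointer","index_mark"): print(c,t,spot(c,t))
b=cv2.imread("pics/wrist7.png"); a=cv2.imread("pics/scene7.png")[50:350,180:430]
cv2.imwrite("pics/c7.png",np.hstack([cv2.resize(a,(375,450),interpolation=2),cv2.resize(b[:320,130:430],(420,450))]))
E
```

```text
time: 20.1
tcp_pos: [0.5438, 0.0905, 0.2844]
tool_rot: [[-1.0, 0.002, -0.0], [0.002, 1.0, -0.0], [0.0, -0.0, -1.0]]
contact_force: [0.3, -0.4, -3.0]
opening: 0.0271
grip_force: 55.0
scene masher [(0.73, [0.5401, 0.0879, 0.1459]), (0.66, [0.7188, 0.3597, 0.0028])]
scene lid [(0.88, [0.5234, 0.0622, 0.0023]), (0.67, [0.3972, 0.3758, 0.0317]), (0.37, [0.5263, -0.2313, 0.0008])]
scene cup [(0.53, [0.4908, 0.0198, 0.013]), (0.17, [0.5726, -0.1698, 0.0494])]
scene pin_top []
scene dial_pointer [(0.91, [0.5741, -0.1739, 0.0563])]
scene index_mark [(0.66, [0.5751, -0.1746, 0.0511])]
wrist masher [(0.74, [0.5427, 0.0926, 0.1508]), (0.57, [0.7124, 0.3537, -0.0031]), (0.53, [0.4029, 0.3681, 0.0326])]
wrist lid [(0.85, [0.5241, 0.0602, 0.001])]
wrist cup [(0.74, [0.4894, 0.0185, 0.0155]), (0.67, [0.496, 0.4138, 0.0327])]
wrist pin_top [(0.17, [0.5411, 0.0922, 0.1506])]
wrist dial_pointer [(0.64, [0.5751, -0.1677, 0.0531])]
wrist index_mark [(0.69, [0.5744, -0.1699, 0.0489])]
top masher [(0.76, [0.7196, 0.3603, 0.0002])]
top lid [(0.97, [0.5241, 0.0592, 0.0008])]
top cup [(0.7, [0.4911, 0.0184, 0.0149])]
top pin_top [(0.42, [0.5226, -0.2921, 0.0598])]
top dial_pointer [(0.8, [0.5776, -0.1717, 0.0545])]
top index_mark [(0.91, [0.5714, -0.1676, 0.0426]), (0.51, [0.4989, -0.228, 0.1032])]
```

View pics/c7.png

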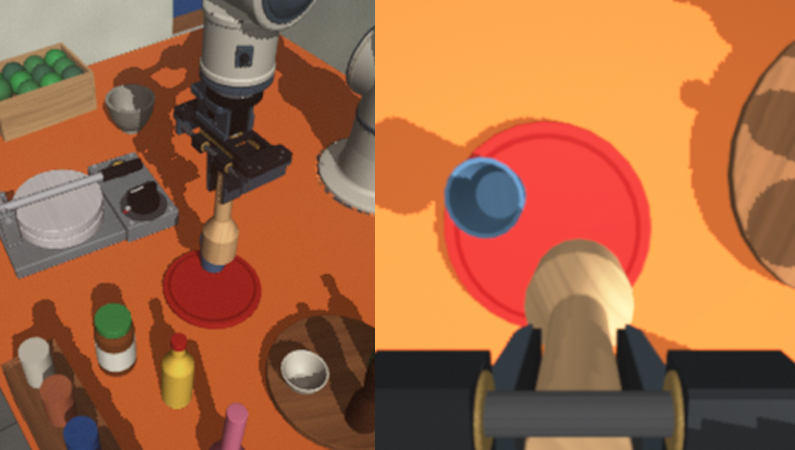

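The left crop shows the masher above the lid and the yellow cap now low behind the lever. The right crop shows the free part of the lid under the head, clear of the cup at (484,197). I'll lower it.

```bash
python3 -m pendant '[{"linear":[0,0,0.3],"dr":[0,0,0],"fingers":1},{"linear":[0,0,0.6],"dr":[0,0,0],"fingers":1},{"linear":[0,0,0.9],"dr":[0,0,0],"fingers":1},{"linear":[0,0,0.98],"dr":[0,0,0],"fingers":1},{"linear":[0,0,1],"dr":[0,0,0],"fingers":1}]'
python3 -m pendant '[{"linear":[0,0,0.04],"dr":[0,0,0],"fingers":1},{"linear":[0,0,0.075],"dr":[0,0,0],"fingers":1},{"linear":[0,0,0.1],"dr":[0,0,0],"fingers":1},{"linear":[0,0,0.115],"dr":[0,0,0],"fingers":1},{"linear":[0,0,0.115],"dr":[0,0,0],"fingers":1}]'
```

```text
time: 21.65
tcp_pos: [0.5436, 0.0902, 0.1642]
tool_rot: [[-1.0, 0.004, -0.002], [0.004, 1.0, -0.0], [0.002, -0.0, -1.0]]
contact_force: [0.3, -0.1, -2.5]
opening: 0.0274
grip_force: 55.0
time: 22.15
tcp_pos: [0.544, 0.0902, 0.151]
tool_rot: [[-1.0, 0.004, 0.0], [0.004, 1.0, 0.0], [-0.0, 0.0, -1.0]]
contact_force: [-0.1, 0.4, -2.5]
opening: 0.0271
grip_force: 55.0
```

```bash
python3 -m pendant '[{"linear":[0,0,0.008],"dr":[0,0,0],"fingers":1},{"linear":[0,0,0.012],"dr":[0,0,0],"fingers":1}]'
python3 -m pendant '[{"linear":[0,0,0.006],"dr":[0,0,0],"fingers":1},{"linear":[0,0,0.006],"dr":[0,0,0],"fingers":1}]'
```

```text
time: 22.35
tcp_pos: [0.5443, 0.0902, 0.1499]
tool_rot: [[-1.0, 0.004, 0.001], [0.004, 1.0, 0.0], [-0.001, 0.0, -1.0]]
contact_force: [-2.2, 1.1, 11.0]
opening: 0.027
grip_force: 55.0
time: 22.55
tcp_pos: [0.5444, 0.0902, 0.15]
tool_rot: [[-1.0, 0.004, 0.002], [0.004, 1.0, 0.0], [-0.002, 0.0, -1.0]]
contact_force: [-4.3, 0.1, 16.2]
opening: 0.0274
grip_force: 55.0
```

Contact with the lid is firm. I'll ease off, open, retreat straight up and look.

```bash
python3 -m pendant '[{"linear":[0,0,-0.008],"dr":[0,0,0],"fingers":1},{"linear":[0,0,-0.008],"dr":[0,0,0],"fingers":1},{"linear":[0,0,-0.008],"dr":[0,0,0],"fingers":-0.2},{"linear":[0,0,-0.008],"dr":[0,0,0],"fingers":-0.2},{"linear":[0,0,-0.008],"dr":[0,0,0],"fingers":-0.2},{"linear":[0,0,-0.1],"dr":[0,0,0],"fingers":-0.2},{"linear":[0,0,-0.4],"dr":[0,0,0],"fingers":-0.2},{"linear":[0,0,-0.7],"dr":[0,0,0],"fingers":-0.2},{"linear":[0,0,-1],"dr":[0,0,0],"fingers":-0.2},{"linear":[0,0,-1],"dr":[0,0,0],"fingers":-0.2}]' 10
python3 -m pendant '[{"linear":[0.6,0.6,-0.5],"dr":[0,0,0],"fingers":-0.2},{"linear":[0.9,0.6,-0.5],"dr":[0,0,0],"fingers":-0.2},{"linear":[0.9,0.6,-0.5],"dr":[0,0,0],"fingers":-0.2},{"linear":[0.9,0.6,-0.5],"dr":[0,0,0],"fingers":-0.2}]'
python3 - <<'E'
from h import *
for c in("scene","top"):
    im=vision.get_image(c)[:,:,::-1].copy(); cv2.imwrite(f"pics/{c}8.png",im)
    for t in("masher","lid","cup","pin_top","dial_pointer","index_mark","cruet","mill","salt_dish"): print(c,t,spot(c,t))
a=cv2.imread("pics/scene8.png")[110:350,160:470]; b=cv2.imread("pics/top8.png")[90:290,110:390]
cv2.imwrite("pics/c8.png",np.hstack([cv2.resize(a,(420,325),interpolation=2),cv2.resize(b,(380,325),interpolation=2)]))
E
```

```text
time: 23.55
tcp_pos: [0.5462, 0.0904, 0.2743]
tool_rot: [[-1.0, 0.004, 0.008], [0.004, 1.0, 0.0], [-0.008, 0.0, -1.0]]
contact_force: [-1.1, 0.7, -0.8]
opening: 0.0546
grip_force: 0.0
time: 23.95
tcp_pos: [0.4331, 0.1644, 0.3312]
tool_rot: [[-1.0, 0.001, 0.002], [0.001, 1.0, 0.001], [-0.002, 0.001, -1.0]]
contact_force: [-0.2, -0.6, -0.4]
opening: 0.0548
grip_force: 0.0
scene masher [(0.66, [0.5422, 0.0894, 0.0144]), (0.58, [0.7181, 0.3569, 0.0013])]
scene lid [(0.75, [0.5236, 0.0621, 0.0003])]
scene cup [(0.62, [0.489, 0.018, 0.0129]), (0.43, [0.5266, -0.2337, 0.0028]), (0.26, [0.5068, -0.2263, 0.1005])]
scene pin_top []
scene dial_pointer [(0.74, [0.4936, 0.4156, 0.0328]), (0.63, [0.5711, -0.1766, 0.0584])]
scene index_mark [(0.54, [0.5742, -0.1706, 0.047])]
scene cruet [(0.55, [0.3994, 0.3748, 0.0326])]
scene mill [(0.64, [0.4958, 0.4151, 0.0311]), (0.19, [0.5427, 0.0875, 0.0149]), (0.15, [0.7036, 0.2137, -0.001])]
scene salt_dish [(0.82, [0.5326, 0.3212, 0.0331])]
top masher [(0.75, [0.7176, 0.358, -0.0005]), (0.63, [0.5407, 0.0937, 0.0126])]
top lid [(0.67, [0.521, 0.0582, -0.0007])]
top cup [(0.74, [0.4893, 0.0183, 0.0102])]
top pin_top [(0.49, [0.5226, -0.2923, 0.0613])]
top dial_pointer [(0.86, [0.5767, -0.1719, 0.0538])]
top index_mark [(0.69, [0.576, -0.1694, 0.0435])]
top cruet []
top mill [(0.91, [0.4944, 0.4139, 0.0322]), (0.53, [0.7075, 0.2099, -0.0008])]
top salt_dish [(0.81, [0.5305, 0.3154, 0.0303])]
```

View pics/c8.png

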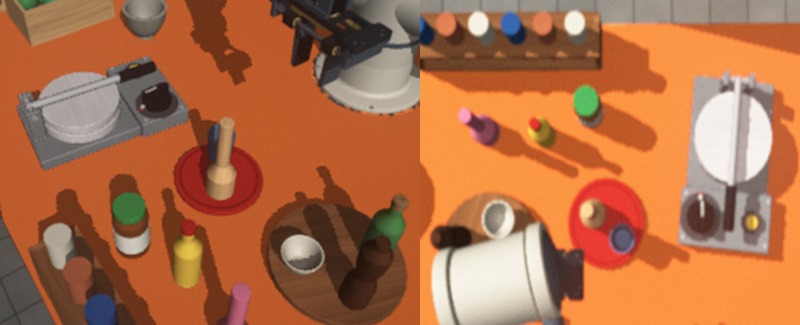

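The masher stands upright on the lid, scene crop (222,165), with the cup beside it. The dial is on its mark, the pin is down at about 60 mm, and everything else is in place. I'm handing in.

```bash
python3 -c "
from rig import close_job; print(close_job())"
```

```text
the job is handed in; nothing more can be done
None
```

The job is handed in after about 25 of the 64 s: the dial was set on the red mark, then the pin driven to its stop with the wooden masher, which now stands free and upright on the lid beside the cup; the final images show nothing else moved, but no verdict came back.

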